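# Load a label roll on its sprung spindle into the dispenser

## Robot

A 7-joint arm with a two-finger parallel gripper is mounted at the origin on the work surface. World frame = base frame: x ahead of the robot, y to its left, z up, the work surface at z = 0. Lengths are in m, angles in rad, forces in N, time in s.
With the tool pointing down it reaches from about 0.4 to 0.85 m from the base axis. Payload 4.4 kg.
Tool frame: the origin (TCP) lies at the very end of the fingers, on their centre line; the grasp point (between the pads) lies 19 mm behind it (robot.grasp_offset is the z of the grasp point in the tool frame, in m); z points along the fingers, y is the line along which they close (so a half turn about z gives the same grasp; the last joint's range is limited). The gripper opens to 94 mm and grips with 3 to 60 N. Pads are 16 mm wide; open, the fingers measure 119 mm over their backs; the gripper's body (75 mm by 177 mm) begins 78 mm behind the grasp point.
Start: joints at [1.118, 0.628, 0.038, 1.517, -0.027, 0.996, -0.02], TCP at [0.245, -0.602, 0.205] pointing down, gripper open.
Joint ranges: [-3.06, 3.06], [-0.37, 2.12], [-1.25, 1.32], [0.18, 2.47], [-1.1, 4.24], [0.23, 1.98], [-2.94, 2.94]. Speed limits (rad/s): [2.57, 2.57, 3.14, 3.14, 3.14, 3.14, 3.14].

## Interface

Orientations are given as [roll, pitch, yaw] about the fixed x, y, z axes, in that order (R = Rz(yaw) Ry(pitch) Rx(roll)).
In Python, from station import monitor, eyes, job, robot gives the robot as it stands.
- The arm moves only by the tool drive_tool, never from a script. Its argument "series" is a list of rows, each a list of 2 entries, a list of its own where there are three numbers: the shift along the tool's x, y, z in mm, then the turn about the tool's z in rad. A call has 1 to 12 rows; each row shifts and turns the commanded pose from where the row before left it, along the tool's axes as they then stand; what a row does not reach is not made up. A row lasts 1/12 s, in which the tool goes at most 41.7 mm and 7.16 degrees, less where a joint would pass 70% of its speed; a pose out of reach is approached as far as the arm can. A call is refused whole if a number of a shift passes 41.7 or a number of a turn 0.125, either way. A call with a gripper value outside its range is refused whole. "grip" is the opening, from 0 (shut) to 1 (fully open), set as the call begins (left out, the last holds). The fingers move at their own pace and stop on an object; "newtons" is the grip in N (left out, the last holds). Time passes only in rows, so rows that do not move let the fingers close. It gives the time, the measured TCP pose, the force, the opening and the grip force at its end, in the units of the state.
- monitor.sense(): the state, without advancing time (a new reading comes with each control period).
- eyes.camera(name): name is "scene" or "top" or "wrist"; returns the picture (384x512x3 uint8, red, green, blue); there is no depth.
- eyes.calibration(name): a dict with "mtx" (3x3 intrinsics, pixels), "k1" (the pictures are not rectified: a ray, as slopes to the right and down, at radius r is drawn at 1 + k1 r^2 times it, then the intrinsics apply), "R" (3x3) and "t" (3): a world point X has camera coordinates R X + t. Camera axes: x right, y down, z forward; pixel columns grow to the right and rows downward; lengths in m; the calibration is good to about 2 mm. A picture is of the moment at which its call begins: read the wrist's pose just before it. calibration takes no time and is no camera call; for the wrist camera it gives the pose at the moment of the call.
- job.job_done(): hands the job in; it is judged then, once.
The state is a dict: "clock": time; "joint_pos": joint angles; "dq": joint speeds; "joint_torque": joint torques, N m; "tool_pos": TCP position; "tool_rot": TCP orientation; "wrist_force": force on the tool from outside, world axes, zero at the start; "wrist_torque": the same for the moment, N m; "finger_gap": opening from 0.0 (shut) to 1.0 (fully open); "gripper_force": force on a finger pad.
Only numpy, scipy, OpenCV 4.12 (cv2) and the standard library are available. Lean on these libraries where they do the work, as an engineer would, in place of code of your own. Each camera call takes 0.05 s, during which the arm holds its last target. There are 200 camera calls.

## Task

Take the roll of label paper from its wooden cradle and load it into the dispenser: press the spindle's sprung pin against the tall cheek, bring the roll down between the cheeks and let the spring out under control, so that the pin and the stub are each fully home in their cups. Then let go. Push gently, never ram the spring solid or jam the spindle on the dispenser, and leave the other things on the table where they are.

Things in the scene. Friction and masses are not known exactly. Their poses are not given: they have to be found in the camera images.
- holder: Label-roll dispenser. Origin under the middle of its dark steel base (80 x 180 x 12 mm), y along it to the tall cheek. A grey carriage is clamped on it (does not yield), its middle up to 20 mm either way along y from the base's: not measured, find it by touch or sight. Its two upright cheeks, 44 mm wide, 12 thick, face each other with 103 mm between; foot's top 20 mm above the table.
- cup_line (a point): Point on the axis of the two end cups, 62 mm above the base's origin, axes as holder. Blind round cups, 6 mm deep, mouths chamfered 1.5 mm, closed all round (entered only along y from between the cheeks): 14 mm in diameter in the tall cheek (+y; top 136 mm above the table, flat inner face), 18 mm in the low cheek (-y; top 80 mm above the table).
- roll_centre (a point): Middle of the paper roll on its spindle, on the axis; y = spindle axis towards the sprung pin. Roll 50 mm in diameter, 60 mm wide, hard, fixed to the spindle; a 20 mm barrel reaches 42 mm either side of the middle. It starts level, axis 48 mm above the table, barrel in a wooden cradle's two vee rests (9 mm thick, 36 mm either side of the middle), 15 mm clear over the cradle's board.
- spindle: The whole roll with spindle and sprung pin (0.15 to 0.25 kg): origin and axes as roll_centre. At the -y end of the barrel a fixed stub, 14 mm in diameter; at the +y end the thin sprung pin, 10 mm in diameter with a polished, slippery round nose.
- stub_tip (a point): End face of the fixed stub, on the axis, 52 mm from the roll's middle; its last 3 mm taper to 9 mm in diameter.
- sprung_tip (a point): Tip of the sprung pin, on the axis, 66 mm from the roll's middle when out (118 mm overall). It presses in by up to 21 mm: 1.5 N to start, 0.22 N more per mm, 6.1 N at the hard stop. To pass level between the cheeks it must be in by more than 15 mm; with both ends bottomed in their cups it is in by 3 mm (115 mm overall).
- rock_a_c (a point): Bystander: small brown rock, 40 mm wide, 26 mm high, centre.
- rock_b_c (a point): Bystander: grey rock, 56 mm wide, 38 mm high, centre.
- core_c (a point): Bystander: upright stone core sample, 32 mm in diameter, 60 mm high, centre.
- loupe: Bystander: black hand lens lying flat, 48 mm across, with an 80 mm handle; 8 mm thick.
- dropper: Bystander: small amber dropper bottle, 34 mm in diameter, 75 mm high; origin under its base.
- brush: Bystander: brush lying flat, 160 mm long.
- dish: Bystander: white bowl, 80 mm across, 28 mm high; origin under its base.
Mind the look-alikes: they are no part of the job. Leave any blue look-alike of the spindle alone. What is shaped like the holder but turquoise is not meant.

How it is judged:
By the outcome, as a careful person would: the job done as asked, in the order asked, and still so for the second after the job is handed in, with the robot touching nothing.
It also fails if it takes over 56 s, if anything falls off the work surface, if the arm or the gripper's body presses on something with over 40 N, if the wrist force passes 120 N, or if a joint passes its speed limit or range.

## Working session

There is one attempt and no reset: what is moved stays moved. The work goes in short steps, Python scripts to look and compute and a tool call to move; the robot and the scene stay as the last step left them, time stands still between calls to the robot, and variables do not carry over. Pictures are saved under pics/ and viewed, at most 10 in all, crops included, and the job is handed in when it is done.

Besides the shell and the picture viewer there is one more tool, called after "Call:" in YAML: its name, and indented under it one key for each argument. drive_tool: Moves the arm, as the interface text tells. Its arguments: {"type":"object","properties":{"series":{"type":"array","items":{"type":"array"}},"grip":{"type":"number"},"newtons":{"type":"number"}},"required":["series"]}

```bash
ls; mkdir -p pics; python3 - <<'E'
from station import monitor, eyes, job, robot
import cv2,numpy as np
print(monitor.sense())
for n in("scene","top"):
    im=eyes.camera(n); cv2.imwrite(f"pics/{n}0.png",im[:,:,::-1])
    c=eyes.calibration(n); print(n,c)
a=cv2.imread("pics/scene0.png");b=cv2.imread("pics/top0.png")
E
```

```text
pics
{'clock': 0.0, 'joint_pos': array([ 1.11820991,  0.62931118,  0.03841904,  1.5183346 , -0.02699575,
        0.99630017, -0.02001392]), 'dq': array([ 2.24715058e-03,  2.33277926e-03, -9.88305405e-04, -9.12189949e-04,
        1.09438835e-03, -2.52920466e-05,  2.07625955e-03]), 'joint_torque': array([-2.03314041e-03, -5.49731684e+01,  1.14315011e+00, -1.86639315e+01,
       -5.21993637e-02,  2.36728851e-02,  1.20193026e-04]), 'tool_pos': array([ 0.24498231, -0.60136282,  0.20458704]), 'tool_rot': array([-3.13975660e+00,  1.18609479e-05,  3.86794104e-01]), 'wrist_force': array([ 0.85891757, -0.69414241,  0.34599119]), 'wrist_torque': array([ 0.02688715, -0.01172083,  0.01311756]), 'gripper_force': 0.0, 'finger_gap': 1.0021669617223141}
scene {'mtx': array([[380.17594758,   0.        , 254.85183926],
       [  0.        , 380.17594758, 191.92482824],
       [  0.        ,   0.        ,   1.        ]]), 'k1': -0.0018721295142028818, 'R': array([[-0.16968578,  0.98547558, -0.00667901],
       [ 0.57286887,  0.09312125, -0.81434004],
       [-0.80189026, -0.14200813, -0.58034963]]), 't': array([ 0.09231245, -0.248007  ,  1.36851012])}
top {'mtx': array([[374.55879672,   0.        , 255.65900353],
       [  0.        , 374.55879672, 186.3929146 ],
       [  0.        ,   0.        ,   1.        ]]), 'k1': -0.0787277564754208, 'R': array([[ 2.00573155e-02, -9.99798832e-01, -7.34033530e-06],
       [-9.95564637e-01, -1.99716968e-02, -9.19357654e-02],
       [ 9.19171242e-02,  1.85129243e-03, -9.95764940e-01]]), 't': array([-0.02772072,  0.53975171,  0.93936061])}
```

View pics/top0.png

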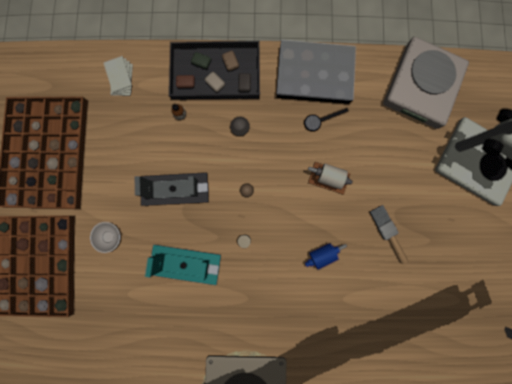

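View pics/scene0.png

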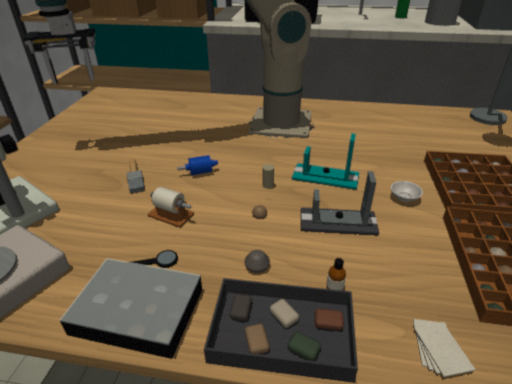

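The top view shows the white roll at (332,177), the grey holder around (173,189) with its tall cheek on the left, and turquoise and blue look-alikes below. In the scene view the holder is at (340,215), with the tall cheek on the right. I'll zoom in next.

```bash
cat > h.py <<'E'
import numpy as np,cv2
from station import monitor, eyes, job, robot
def ray(c,uv):
    K=c["mtx"];d=np.array([(uv[0]-K[0,2])/K[0,0],(uv[1]-K[1,2])/K[1,1]])
    p=d.copy()
    for _ in range(10): p=d/(1+c["k1"]*(p@p))
    R=c["R"];o=-R.T@c["t"];return o,R.T@np.array([p[0],p[1],1.])
def onz(c,uv,z):
    o,d=ray(c,uv);return o+d*(z-o[2])/d[2]
def proj(c,X):
    q=c["R"]@np.asarray(X)+c["t"];s=q[:2]/q[2];s=s*(1+c["k1"]*(s@s));return c["mtx"][:2,:2]@s+c["mtx"][:2,2]
def tri(c1,u1,c2,u2):
    o1,d1=ray(c1,u1);o2,d2=ray(c2,u2)
    s=np.linalg.lstsq(np.stack([d1,-d2],1),o2-o1,rcond=None)[0]
    a=o1+s[0]*d1;b=o2+s[1]*d2;return (a+b)/2,np.linalg.norm(a-b)
E
python3 - <<'E'
import cv2,numpy as np
t=cv2.imread("pics/top0.png");s=cv2.imread("pics/scene0.png")
z=lambda im,x,y,w,h,k:cv2.resize(im[y:y+h,x:x+w],None,fx=k,fy=k,interpolation=cv2.INTER_CUBIC)
m=np.zeros((600,800,3),np.uint8)
def put(i,x,y): m[y:y+i.shape[0],x:x+i.shape[1]]=i
put(z(t,295,150,66,50,6),0,0);put(z(t,127,160,66+34,50,4),400,0)
put(z(s,140,180,66,50,6),0,300);put(z(s,295,165,90,75,4),400,300)
cv2.imwrite("pics/m1.png",m)
E
```

```text
(no output)
```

View pics/m1.png

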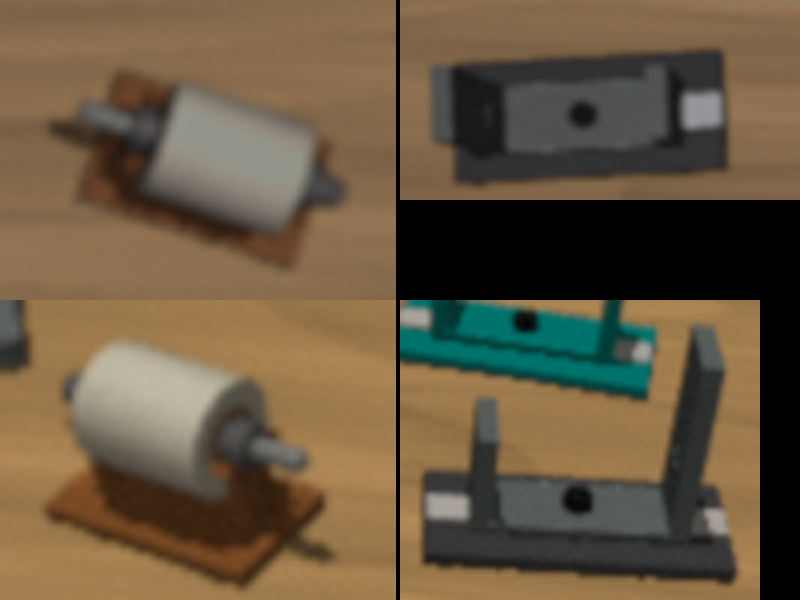

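The close-up shows the pin end of the roll in top view at about (308,168) and the stub end at about (352,182). The pin already points toward the tall cheek side. Holder base corners are near (141,205), (208,202) and (207,173).

```bash
python3 - <<'E'
from h import *
c=eyes.calibration("top");s=eyes.calibration("scene")
p=onz(c,(308.6,168),.048);q=onz(c,(352,181.7),.048);print("pin",p,"stub",q,"len",np.linalg.norm(p-q),"yaw",np.arctan2(*(p-q)[1::-1]))
im=cv2.imread("pics/top0.png")[150:200,295:361]
m=cv2.inRange(im,(110,120,120),(255,255,255));ct=max(cv2.findContours(m,0,2)[0],key=cv2.contourArea)
r=cv2.minAreaRect(ct);print(r); print("roll mid(z.06)",onz(c,(r[0][0]+295,r[0][1]+150),.06), "mid",q+(p-q)*52/118)
im=cv2.imread("pics/scene0.png")[180:230,140:206]
for X in (p,q): print(proj(s,X))
for n,u in dict(RB=(208.25,202),RT=(207.5,173),LB=(140.75,205.5)).items(): print(n,onz(c,u,.012))
for n,u in dict(tall1=(135,176.5),tall2=(140.5,176.5),tall3=(135,195)).items(): print(n,onz(c,u,.136))
for n,u in dict(low1=(188.3,176),low2=(194,176)).items(): print(n,onz(c,u,.080))
E
```

```text
pin [ 0.58743718 -0.14981389  0.048     ] stub [ 0.55486349 -0.26024482  0.048     ] len 0.11513486443157846 yaw 1.2839616338560307
((38.927005767822266, 25.200729370117188), (23.580270767211914, 13.926030158996582), 19.983104705810547)
roll mid(z.06) [ 0.56892011 -0.21169298  0.06      ] mid [ 0.569218   -0.21158034  0.048     ]
[188.5708607  207.06420753]
[149.44588198 194.58799431]
RB [0.49813124 0.10566989 0.012     ]
RT [0.57410151 0.11004702 0.012     ]
LB [0.48515578 0.28274963 0.012     ]
tall1 [0.5472291  0.26096525 0.136     ]
tall2 [0.54746963 0.24810972 0.136     ]
tall3 [0.50460191 0.25883187 0.136     ]
low1 [0.55726652 0.14778157 0.08      ]
low2 [0.55753597 0.13381827 0.08      ]
```

Call:
drive_tool:
  series:
    - [[36,-19,0],0]
    - [[36,-19,0],0]
    - [[36,-19,0],0]
    - [[36,-19,0],0]
    - [[36,-19,0],0]
    - [[36,-19,0],0]
    - [[36,-19,0],0]
    - [[36,-19,0],0]
    - [[36,-19,0],0]
    - [[36,-19,0],0]
    - [[36,-19,0],0]
    - [[36,-19,0],0]
  grip: 1

```text
clock: 1.1
tool_pos: [0.5601, -0.226, 0.2052]
tool_rot: [-3.141, 0.0, 0.387]
wrist_force: [-0.1, -0.2, -0.5]
finger_gap: 0.997
gripper_force: 0.0
```

Call:
drive_tool:
  series:
    - [[0,0,0],-0.112]
    - [[0,0,0],-0.112]
    - [[0,0,0],-0.112]
    - [[0,0,0],-0.112]
    - [[0,0,0],-0.112]
    - [[0,0,0],-0.112]
    - [[0,0,0],-0.112]
    - [[0,0,0],-0.112]
    - [[0,0,0],0]

```text
clock: 1.85
tool_pos: [0.5589, -0.2279, 0.205]
tool_rot: [-3.141, -0.0, 1.285]
wrist_force: [-0.7, -0.1, 0.1]
finger_gap: 1.0
gripper_force: 0.0
```

```bash
python3 - <<'E'
from h import *
s=monitor.sense();print(s["clock"],s["joint_pos"],s["tool_pos"],s["tool_rot"],s["wrist_force"])
im=eyes.camera("wrist");c=eyes.calibration("wrist");cv2.imwrite("pics/w1.png",im[:,:,::-1]);np.savez("w1.npz",**c)
for X in ([.5874,-.1498,.048],[.5549,-.2602,.048]):print(proj(c,X))
E
```

```text
1.85 [ 0.47932386  0.56789923 -0.21988737  1.64809605  0.14494364  0.94256389
 -0.07802908] [ 0.55889238 -0.22786777  0.20504373] [-3.14065069e+00 -4.69685401e-04  1.28536775e+00] [-0.65377019 -0.11301392  0.07176783]
[262.57956272  97.69573271]
[262.73592918 211.94810454]
```

View pics/w1.png

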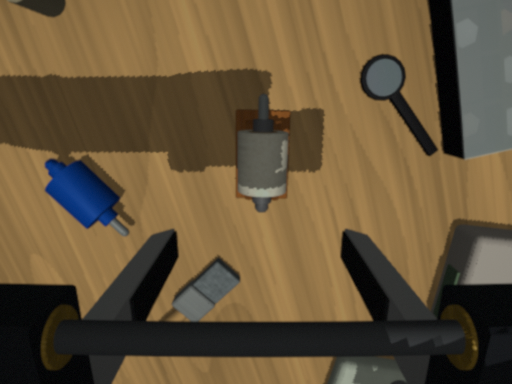

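The wrist view shows the pin tip at (263,96) and the stub at (262,211), upright in the image. That matches the estimate, so I'll descend over the roll's middle.

Call:
drive_tool:
  series:
    - [[10,2.6,15],0]
    - [[9.5,2.6,30],0]
    - [[0,0,35],0]
    - [[0,0,35],0]
    - [[0,0,30],0]
    - [[0,0,20],0]
    - [[0,0,11],0]
    - [[0,0,0],0]
    - [[0,0,0],0]

```text
clock: 2.65
tool_pos: [0.5701, -0.2107, 0.0297]
tool_rot: [3.142, 0.0, 1.282]
wrist_force: [-0.4, -0.4, 0.0]
finger_gap: 0.999
gripper_force: 0.0
```

Call:
drive_tool:
  series:
    - [[0,0,0],0]
    - [[0,0,0],0]
    - [[0,0,0],0]
    - [[0,0,0],0]
    - [[0,0,0],0]
    - [[0,0,0],0]
    - [[0,0,0],0]
    - [[0,0,0],0]
    - [[0,0,0],0]
  grip: 0
  newtons: 30

```text
clock: 3.4
tool_pos: [0.5671, -0.2099, 0.0292]
tool_rot: [-3.136, 0.0, 1.282]
wrist_force: [-5.3, 0.5, 3.8]
finger_gap: 0.52
gripper_force: 30.0
```

Call:
drive_tool:
  series:
    - [[0,0,-5],0]
    - [[0,0,-12],0]
    - [[0,0,-25],0]
    - [[0,0,-30],0]
    - [[0,0,-25],0]
    - [[0,0,-14],0]
    - [[0,0,0],0]

```text
clock: 3.98
tool_pos: [0.5731, -0.2116, 0.1451]
tool_rot: [3.133, 0.0, 1.283]
wrist_force: [0.3, 0.2, -2.7]
finger_gap: 0.527
gripper_force: 30.0
```

Call:
drive_tool:
  series:
    - [[15,-6,0],0]
    - [[32,-13,0],0]
    - [[32,-13,0],0]
    - [[32,-13,0],0]
    - [[32,-13,0],0]
    - [[32,-13,0],0]
    - [[32,-13,0],0]
    - [[32,-13,0],0]
    - [[32,-13,0],0]
    - [[32,-13,0],0]
    - [[32,-13,0],0]
    - [[13,-5,0],0]

```text
clock: 4.98
tool_pos: [0.5321, 0.1698, 0.1401]
tool_rot: [-3.14, -0.004, 1.289]
wrist_force: [1.2, 0.1, -1.4]
finger_gap: 0.529
gripper_force: 30.0
```

Call:
drive_tool:
  series:
    - [[0,0,0],-0.06]
    - [[0,0,0],-0.116]
    - [[0,0,0],-0.116]
    - [[0,0,0],-0.056]
    - [[0,0,0],0]
    - [[0,0,0],0]
    - [[0,0,0],0]

```text
clock: 5.57
tool_pos: [0.5334, 0.1629, 0.1402]
tool_rot: [-3.141, 0.0, 1.629]
wrist_force: [-0.3, -0.7, -2.0]
finger_gap: 0.522
gripper_force: 30.0
```

```bash
python3 - <<'E'
from h import *
s=monitor.sense();print(s["clock"],s["joint_pos"],s["tool_pos"],s["tool_rot"],s["wrist_force"],s["wrist_torque"],s["finger_gap"])
c=eyes.calibration("wrist");im=eyes.camera("wrist");cv2.imwrite("pics/w2.png",im[:,:,::-1]);np.savez("w2.npz",**c)
cv2.imwrite("pics/s2.png",eyes.camera("scene")[:,:,::-1])
E
```

```text
5.5667 [-0.16531473  0.59136089 -0.27590961  1.84003753  0.22683072  0.7411548
 -0.50665093] [0.53340606 0.16292884 0.1401835 ] [-3.14126069e+00  7.33737266e-05  1.62901529e+00] [-0.3076615  -0.74739708 -2.04054366] [-0.06296781 -0.07965612  0.00738622] 0.5217275423064309
```

View pics/w2.png

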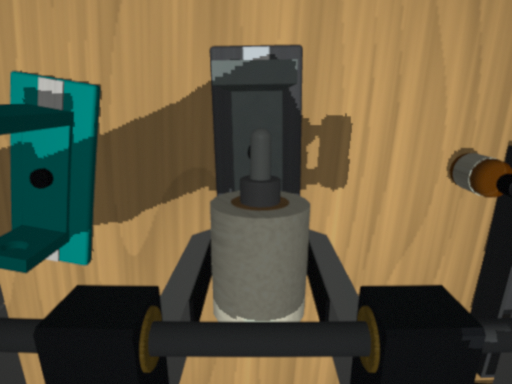

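The wrist view shows the pin tip at about (260,133), pointing at the tall cheek. The cheek's top face spans (213..301, 58..84), and its lower edge is the inner face. The base's far corners are (211,47) and (301,45).

```bash
python3 - <<'E'
from h import *
c=dict(np.load("w2.npz"))
c["k1"]=float(c["k1"])
T=np.array([0.5334,0.1629]);yw=1.629;X=np.array([np.cos(yw),np.sin(yw)]);Y=np.array([np.sin(yw),-np.cos(yw)])
f=lambda n,u,z:(lambda P:print(n,P.round(4),"tool x,y mm",((P[:2]-T)@X*1000).round(1),((P[:2]-T)@Y*1000).round(1)))(onz(c,u,z))
for n,u,z in [("baseFL",(211,47),.012),("baseFR",(301,45),.012),("baseNL",(217,190),.012),("baseNR",(298,190),.012),
 ("chFL",(213,59),.136),("chFR",(301,58),.136),("chNL",(213,84),.136),("chNR",(301,83),.136),
 ("tip",(260,131),.159),("shoulderL",(241,180),.159),("shoulderR",(281,180),.159),("rollL",(212,205),.159),("rollR",(309,205),.159)]: f(n,u,z)
im=cv2.imread("pics/w2.png")
z=lambda a,x,y,w,h,k:cv2.resize(a[y:y+h,x:x+w],None,fx=k,fy=k,interpolation=cv2.INTER_CUBIC)
m=np.hstack([np.clip(z(im,200,35,115,190,3).astype(float)*1.8,0,255).astype(np.uint8),z(cv2.imread("pics/s2.png"),280,90,110,142,4)[:570,:440]])
cv2.imwrite("pics/m2.png",m);print(m.shape)
E
```

```text
baseFL [0.4872 0.2842 0.012 ] tool x,y mm 123.8 -39.0
baseFR [0.5632 0.2902 0.012 ] tool x,y mm 125.4 37.2
baseNL [0.4958 0.1592 0.012 ] tool x,y mm -1.5 -37.8
baseNR [0.5717 0.1636 0.012 ] tool x,y mm -1.5 38.3
chFL [0.5059 0.2613 0.136 ] tool x,y mm 99.9 -21.7
chFR [0.5506 0.2644 0.136 ] tool x,y mm 100.3 23.1
chNL [0.5063 0.2491 0.136 ] tool x,y mm 87.6 -22.1
chNR [0.5517 0.2522 0.136 ] tool x,y mm 88.1 23.4
tip [0.5318 0.2284 0.159 ] tool x,y mm 65.4 2.2
shoulderL [0.524  0.2044 0.159 ] tool x,y mm 42.0 -7.0
shoulderR [0.5434 0.2055 0.159 ] tool x,y mm 42.0 12.4
rollL [0.5102 0.1909 0.159 ] tool x,y mm 29.3 -21.6
rollR [0.5582 0.1937 0.159 ] tool x,y mm 29.3 26.5Traceback (most recent call last):
  File "<stdin>", line 11, in <module>
    return _nx.concatenate(arrs, 1, dtype=dtype, casting=casting)
           ~~~~~~~~~~~~~~~^^^^^^^^^^^^^^^^^^^^^^^^^^^^^^^^^^^^^^^
ValueError: all the input array dimensions except for the concatenation axis must match exactly, but along dimension 0, the array at index 0 has size 570 and the array at index 1 has size 568
```

Call:
drive_tool:
  series:
    - [[0,-0.4,10],-0.01]
    - [[0,-0.4,14],0]
    - [[0,0,14],0]
    - [[0,0,6],0]
    - [[0,0,0],0]
    - [[0,0,0],0]
    - [[0,0,0],0]

```text
clock: 6.25
tool_pos: [0.5331, 0.1633, 0.0969]
tool_rot: [3.141, -0.0, 1.641]
wrist_force: [0.3, 0.1, -2.5]
finger_gap: 0.526
gripper_force: 30.0
```

```bash
python3 - <<'E'
from h import *
s=monitor.sense();print(s["clock"],s["tool_pos"],s["tool_rot"],s["wrist_force"],s["wrist_torque"])
a=eyes.camera("wrist")[:,:,::-1].copy();b=eyes.camera("scene")[:,:,::-1].copy()
c=eyes.calibration("scene");T=s["tool_pos"];y=s["tool_rot"][2];X=np.array([np.cos(y),np.sin(y),0]);A=T+[0,0,.019]
for k in(-.052,.042,.066):print(k,proj(c,A+k*X))
z=lambda a,x,y,w,h,k:cv2.resize(a[y:y+h,x:x+w],None,fx=k,fy=k,interpolation=cv2.INTER_CUBIC)
A=np.clip(z(a,200,35,115,190,3).astype(float)*1.8,0,255).astype(np.uint8);B=z(b,290,100,110,142,4)[:570]
m=np.zeros((570,345+440,3),np.uint8);m[:,:345]=A;m[:568,345:]=B
cv2.imwrite("pics/m2.png",m)
E
```

```text
6.25 [0.53313742 0.16332332 0.09692466] [ 3.14063659e+00 -3.41935901e-04  1.64092202e+00] [ 0.34854194  0.13151768 -2.48959349] [-0.02874113 -0.13311894 -0.01248527]
-0.052 [303.89102972 181.01948602]
0.042 [346.32972879 183.14253827]
0.066 [357.29265007 183.69107461]
```

View pics/m2.png

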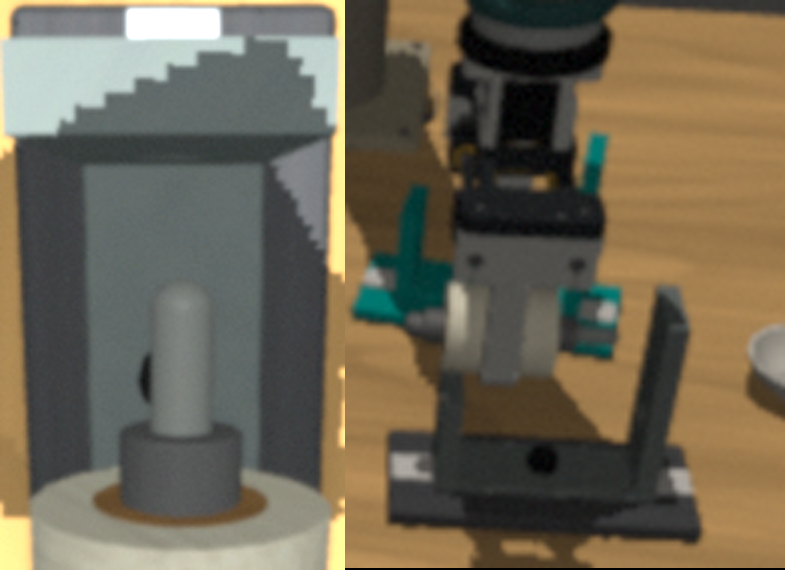

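The crops show the pin centred under the cheek in the wrist view. In the scene view the stub is at about (306,179.5), and the prediction was (304,181), so I'll check whether the spindle is level.

```bash
python3 - <<'E'
from h import *
s=monitor.sense();c=eyes.calibration("scene");T=s["tool_pos"];y=s["tool_rot"][2];X=np.array([np.cos(y),np.sin(y),0]);A=T+[0,0,.019]
b=eyes.camera("scene")[:,:,::-1].copy()
x0,y0,k=298,160,11
m=cv2.resize(b[y0:y0+45,x0:x0+70],None,fx=k,fy=k,interpolation=cv2.INTER_CUBIC)
m=np.clip(m.astype(float)*1.5,0,255).astype(np.uint8)
for d,r in((-.052,.0045),(-.049,.007),(-.042,.007),(-.042,.01),(-.03,.01),(.03,.01),(.042,.01),(.042,.005),(.062,.005)):
  for q in(r,-r):
    # silhouette offset perpendicular to view and axis
    v=A-(-c["R"].T@c["t"]);n=np.cross(X,v);n/=np.linalg.norm(n)
    u=(proj(c,A+d*X+q*n)-[x0,y0]+.5)*k;cv2.circle(m,(int(u[0]),int(u[1])),2,(0,0,255),-1)
cv2.imwrite("pics/m3.png",m)
E
```

```text
(no output)
```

View pics/m3.png

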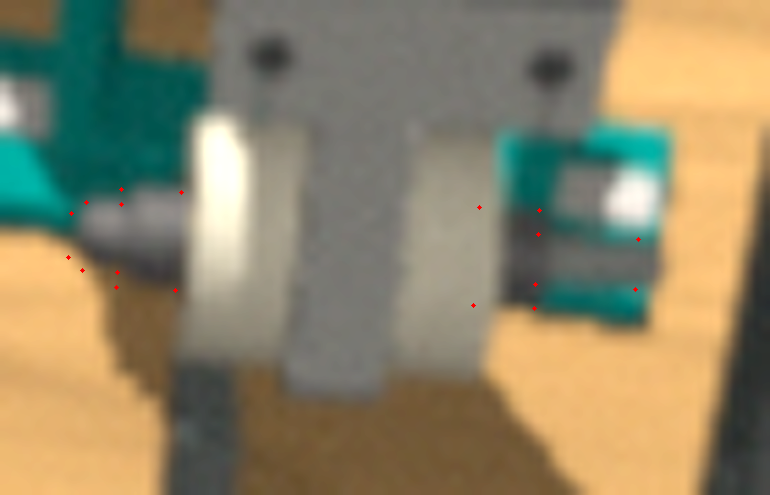

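The zoom shows the spindle level to within about 1 degree. The stub centre sits about 0.5 px above the prediction and the pin centre is on it, so I'll advance to touch the tall cheek.

Call:
drive_tool:
  series:
    - [[5,0,0],0]
    - [[6,0,0],0]
    - [[5,0,0],0]
    - [[2,0,0],0]
    - [[1,0,0],0]
    - [[0,0,0],0]
    - [[0,0,0],0]

```text
clock: 6.98
tool_pos: [0.5313, 0.1819, 0.0965]
tool_rot: [-3.142, 0.0, 1.641]
wrist_force: [0.7, 1.0, -1.8]
finger_gap: 0.525
gripper_force: 30.0
```

Call:
drive_tool:
  series:
    - [[1,0,0],0]
    - [[1,0,0],0]
    - [[1,0,0],0]
    - [[1,0,0],0]
    - [[0,0,0],0]
    - [[0,0,0],0]
    - [[0,0,0],0]

```text
clock: 7.57
tool_pos: [0.5311, 0.1855, 0.0965]
tool_rot: [-3.142, 0.0, 1.641]
wrist_force: [1.0, -1.8, -1.4]
finger_gap: 0.523
gripper_force: 30.0
```

Call:
drive_tool:
  series:
    - [[1,0,0],0]
    - [[1,0,0],0]
    - [[1,0,0],0]
    - [[1,0,0],0]
    - [[0,0,0],0]
    - [[0,0,0],0]
    - [[0,0,0],0]

```text
clock: 8.15
tool_pos: [0.5309, 0.1897, 0.0965]
tool_rot: [3.142, 0.0, 1.641]
wrist_force: [1.2, -3.6, -1.7]
finger_gap: 0.529
gripper_force: 30.0
```

Call:
drive_tool:
  series:
    - [[1.5,0,0],0]
    - [[1.5,0,0],0]
    - [[1.5,0,0],0]
    - [[1.5,0,0],0]
    - [[0,0,0],0]
    - [[0,0,0],0]

```text
clock: 8.65
tool_pos: [0.5305, 0.1957, 0.0965]
tool_rot: [3.142, 0.0, 1.641]
wrist_force: [0.4, -4.2, -1.8]
finger_gap: 0.521
gripper_force: 30.0
```

```bash
python3 - <<'E'
from h import *
F=[]
for i in range(12):
    c=eyes.calibration("wrist");a=eyes.camera("wrist");s=monitor.sense();F.append(s["wrist_force"])
print(s["clock"],s["tool_pos"],s["tool_rot"],np.mean(F,0),np.std(F,0))
a=a[:,:,::-1].copy();np.savez("w3.npz",**c);cv2.imwrite("pics/w3.png",a)
z=cv2.resize(a[0:200,190:330],None,fx=4,fy=3,interpolation=cv2.INTER_CUBIC);cv2.imwrite("pics/m4.png",np.clip(z*1.8,0,255).astype(np.uint8))
E
```

```text
9.25 [0.53042344 0.19592575 0.09650789] [3.14152588e+00 1.24947748e-06 1.64072527e+00] [ 1.10556061 -4.11298453 -2.29494055] [0.58821956 0.37677996 0.5152795 ]
```

Call:
drive_tool:
  series:
    - [[1.5,0,0],0]
    - [[1.5,0,0],0]
    - [[1.5,0,0],0]
    - [[1.5,0,0],0]
    - [[0,0,0],0]
    - [[0,0,0],0]

```text
clock: 9.75
tool_pos: [0.5301, 0.2016, 0.0965]
tool_rot: [3.142, 0.001, 1.641]
wrist_force: [2.0, -4.9, -2.4]
finger_gap: 0.524
gripper_force: 30.0
```

```bash
python3 - <<'E'
from h import *
F=[]
for i in range(12):
    c=eyes.calibration("wrist");a=eyes.camera("wrist");s=monitor.sense();F.append(s["wrist_force"])
print(s["clock"],s["tool_pos"],s["tool_rot"],np.mean(F,0),s["wrist_torque"])
a=a[:,:,::-1].copy();np.savez("w4.npz",**c);cv2.imwrite("pics/w4.png",a)
b=eyes.camera("scene")[:,:,::-1]
m=np.zeros((600,800,3),np.uint8)
m[:600,:400]=cv2.resize(np.clip(a[0:200,190:330]*1.8,0,255).astype(np.uint8),(400,600),interpolation=cv2.INTER_CUBIC)
m[:,400:]=cv2.resize(b[150:240,305:385],(400,450),interpolation=cv2.INTER_CUBIC).repeat(1,0) if 0 else cv2.copyMakeBorder(cv2.resize(b[150:240,305:385],(400,450),interpolation=cv2.INTER_CUBIC),0,150,0,0,0)
cv2.imwrite("pics/m5.png",m)
E
```

```text
10.35 [0.53006273 0.20149714 0.09644996] [-3.14156165e+00  6.93786280e-04  1.64054538e+00] [ 1.47464558 -5.4581756  -1.95718458] [-1.25993344 -0.43585129 -0.06006562]
```

View pics/m5.png

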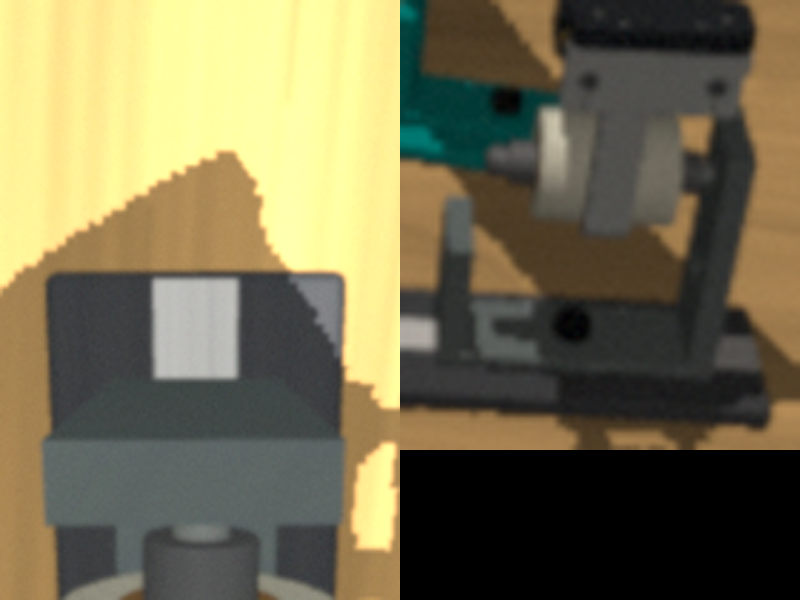

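The wrist view shows the pin pressed on the cheek, with the barrel's columns (145..258) against the cheek's (43..343). The scene view shows the stub end clear of the low cheek. I'll compute the lateral offset.

```bash
python3 - <<'E'
from h import *
c=dict(np.load("w4.npz"));c["k1"]=float(c["k1"])
s=monitor.sense();T=s["tool_pos"][:2];y=s["tool_rot"][2];X=np.array([np.cos(y),np.sin(y)]);Y=np.array([np.sin(y),-np.cos(y)])
im=cv2.cvtColor(cv2.imread("pics/w4.png"),6).astype(float)
for v in(155,165,170): 
    g=np.gradient(cv2.GaussianBlur(im[v-1:v+2].mean(0)[None],(5,1),0)[0]);print(v,[ (int(i),round(g[i],1)) for i in np.argsort(-abs(g))[:8]])
f=lambda n,u,z:print(n,[round(float((onz(c,u,z)[:2]-T)@a*1000),1) for a in(X,Y)])
f("chL",(205,174),.136);f("chR",(310,174),.136);f("chFL",(205,146),.136);f("chFR",(310,146),.136)
f("bL",(240.75,185),.1155);f("bR",(280.3,185),.1155)
f("baseL",(206.5,92),.012);f("baseR",(310,92),.012)
E
```

```text
155 [(327, np.float64(-19.6)), (365, np.float64(17.7)), (364, np.float64(17.5)), (328, np.float64(-15.8)), (326, np.float64(-15.0)), (315, np.float64(14.0)), (52, np.float64(12.7)), (40, np.float64(-12.6))]
165 [(363, np.float64(19.2)), (328, np.float64(-18.7)), (314, np.float64(17.6)), (364, np.float64(17.6)), (313, np.float64(15.7)), (329, np.float64(-15.4)), (327, np.float64(-14.5)), (315, np.float64(12.8))]
170 [(362, np.float64(19.5)), (328, np.float64(-18.4)), (363, np.float64(17.9)), (313, np.float64(17.2)), (327, np.float64(-15.4)), (312, np.float64(14.8)), (329, np.float64(-14.2)), (314, np.float64(13.9))]
chL [49.4, -21.0]
chR [49.4, 23.2]
chFL [61.1, -20.5]
chFR [61.1, 22.7]
bL [39.6, -7.2]
bR [39.6, 12.1]
baseL [85.7, -37.6]
baseR [85.7, 39.8]
```

Call:
drive_tool:
  series:
    - [[0.5,-0.7,2],0]
    - [[0,-0.6,4],0]
    - [[0,0,5],0]
    - [[0,0,5],0]
    - [[0,0,4],0]
    - [[0,0,2],0]
    - [[0,0,0],0]
    - [[0,0,0],0]

```text
clock: 11.07
tool_pos: [0.5283, 0.2018, 0.0743]
tool_rot: [-3.141, 0.001, 1.641]
wrist_force: [0.7, -5.4, -2.4]
finger_gap: 0.528
gripper_force: 30.0
```

Call:
drive_tool:
  series:
    - [[0,0,2],0]
    - [[0,0,2],0]
    - [[0,0,2],0]
    - [[0,0,2],0]
    - [[0,0,2],0]
    - [[0,0,1],0]
    - [[0,0,0],0]
    - [[0,0,0],0]

```text
clock: 11.73
tool_pos: [0.5283, 0.2019, 0.0634]
tool_rot: [-3.141, 0.001, 1.641]
wrist_force: [0.5, -3.9, -1.8]
finger_gap: 0.525
gripper_force: 30.0
```

Call:
drive_tool:
  series:
    - [[0,0,2],0]
    - [[0,0,3],0]
    - [[0,0,3],0]
    - [[0,0,3],0]
    - [[0,0,3],0]
    - [[0,0,2],0]
    - [[0,0,0],0]
    - [[0,0,0],0]

```text
clock: 12.4
tool_pos: [0.5283, 0.2022, 0.0471]
tool_rot: [-3.141, 0.0, 1.641]
wrist_force: [1.0, -4.0, -4.9]
finger_gap: 0.526
gripper_force: 30.0
```

Call:
drive_tool:
  series:
    - [[0,0,1],0]
    - [[0,0,1],0]
    - [[0,0,1],0]
    - [[0,0,1],0]
    - [[0,0,0.5],0]
    - [[0,0,0],0]
    - [[0,0,0],0]

```text
clock: 12.98
tool_pos: [0.5287, 0.2024, 0.0431]
tool_rot: [3.141, -0.0, 1.641]
wrist_force: [-0.1, -4.3, -0.1]
finger_gap: 0.527
gripper_force: 30.0
```

```bash
cat > f.py <<'E'
from h import *
F=[]
for i in range(12): eyes.camera("wrist");s=monitor.sense();F.append(s["wrist_force"])
print(s["clock"],s["tool_pos"],s["tool_rot"],np.mean(F,0),s["wrist_torque"],s["finger_gap"])
E
python3 f.py
```

```text
13.5833 [0.5286679  0.20230949 0.04301573] [ 3.14152410e+00 -1.16579353e-05  1.64067873e+00] [ 0.28050703 -4.20561194 -0.57702414] [-0.89158613 -0.18002502 -0.01010449] 0.5250753107523348
```

The spring force fell by 1.3 N, which matches the pin popping 6 mm into its cup. The slight upward force suggests the pin rests on the cup's bottom, so I'll raise by 1 mm and then let the spring out toward the low cheek.

Call:
drive_tool:
  series:
    - [[0,0,-0.5],0]
    - [[0,0,-0.5],0]
    - [[-1,0,0],0]
    - [[-1,0,0],0]
    - [[-1,0,0],0]
    - [[-0.5,0,0],0]
    - [[0,0,0],0]
    - [[0,0,0],0]

```text
clock: 14.25
tool_pos: [0.5288, 0.199, 0.044]
tool_rot: [-3.142, -0.0, 1.641]
wrist_force: [0.5, -3.6, -2.2]
finger_gap: 0.53
gripper_force: 30.0
```

Call:
drive_tool:
  series:
    - [[-0.6,0,0],0]
    - [[-0.6,0,0],0]
    - [[-0.6,0,0],0]
    - [[-0.6,0,0],0]
    - [[-0.6,0,0],0]
    - [[0,0,0],0]
    - [[0,0,0],0]

```text
clock: 14.83
tool_pos: [0.5291, 0.196, 0.044]
tool_rot: [3.142, -0.0, 1.641]
wrist_force: [-0.3, -2.9, -1.6]
finger_gap: 0.525
gripper_force: 30.0
```

```bash
python3 f.py
```

```text
15.4333 [0.529089   0.19584445 0.04399024] [ 3.14156906e+00 -1.22872919e-05  1.64077266e+00] [ 0.04446485 -2.74597693 -2.22162401] [-0.7115096  -0.1398798   0.04678181] 0.5230052877169625
```

Call:
drive_tool:
  series:
    - [[-0.5,0,0],0]
    - [[-0.5,0,0],0]
    - [[-0.5,0,0],0]
    - [[-0.4,0,0],0]
    - [[0,0,0],0]
    - [[0,0,0],0]

```text
clock: 15.93
tool_pos: [0.5292, 0.194, 0.044]
tool_rot: [3.142, -0.0, 1.641]
wrist_force: [0.0, -1.6, -1.2]
finger_gap: 0.523
gripper_force: 30.0
```

```bash
python3 f.py
```

```text
16.5333 [0.52923624 0.19394032 0.04399856] [ 3.14154328e+00 -7.65526039e-06  1.64074934e+00] [-0.10065202 -2.47645991 -2.14987857] [-0.60188707 -0.02043215  0.04155087] 0.5273262195889327
```

Call:
drive_tool:
  series:
    - [[-0.3,0,0],0]
    - [[-0.3,0,0],0]
    - [[-0.3,0,0],0]
    - [[0,0,0],0]
    - [[0,0,0],0]
    - [[0,0,0],0]

```text
clock: 17.03
tool_pos: [0.5293, 0.1931, 0.044]
tool_rot: [3.142, -0.0, 1.641]
wrist_force: [0.2, -3.1, -2.2]
finger_gap: 0.531
gripper_force: 30.0
```

```bash
python3 f.py
```

```text
17.6333 [0.52929502 0.19303287 0.04397432] [ 3.14157610e+00 -9.45363831e-06  1.64074538e+00] [-0.14634051 -2.09564567 -2.36720007] [-0.60143186 -0.0093082   0.07557168] 0.5248463365706106
```

Call:
drive_tool:
  series:
    - [[-0.4,0,0],0]
    - [[-0.4,0,0],0]
    - [[0,0,0],0]
    - [[0,0,0],0]
    - [[0,0,0],0]

```text
clock: 18.05
tool_pos: [0.5293, 0.1925, 0.044]
tool_rot: [3.142, -0.0, 1.641]
wrist_force: [-0.6, -0.7, -2.6]
finger_gap: 0.523
gripper_force: 30.0
```

```bash
python3 f.py
```

```text
18.65 [0.52936365 0.19243951 0.04400544] [ 3.14147762e+00 -2.43518268e-04  1.64084393e+00] [-0.59477502 -0.81393615 -2.28582931] [-0.20086882  0.03358483  0.00281639] 0.5279595144763827
```

Call:
drive_tool:
  series:
    - [[-0.4,0,0],0]
    - [[-0.4,0,0],0]
    - [[0,0,0],0]
    - [[0,0,0],0]
    - [[0,0,0],0]

```text
clock: 19.07
tool_pos: [0.5294, 0.1924, 0.044]
tool_rot: [3.141, -0.001, 1.641]
wrist_force: [-1.5, 2.8, -2.9]
finger_gap: 0.526
gripper_force: 30.0
```

```bash
python3 f.py
```

```text
19.6667 [0.52937101 0.19229637 0.04404071] [ 3.14125389e+00 -1.05882882e-03  1.64124029e+00] [-1.22040372  4.03615992 -3.46598533] [ 1.07967935  0.2997815  -0.05309931] 0.5230702066310631
```

The force rose from −2 N to +4 N and the tool stopped at y = 0.1923, so the stub is bottomed. I'll relax that push, ease down and release.

Call:
drive_tool:
  series:
    - [[0.3,0,0.3],0]
    - [[0.3,0,0.5],0]
    - [[0,0,0],0]
    - [[0,0,0],0]
    - [[0,0,0],0]

```text
clock: 20.08
tool_pos: [0.5295, 0.1923, 0.0434]
tool_rot: [3.141, -0.0, 1.641]
wrist_force: [-2.4, 5.5, 0.4]
finger_gap: 0.528
gripper_force: 30.0
```

```bash
python3 f.py
```

```text
20.6833 [0.52948558 0.19229019 0.04339138] [ 3.14118781e+00 -3.19294661e-04  1.64077911e+00] [-1.96609475  4.66709469  0.7516063 ] [ 0.95723783  0.42363627 -0.09934598] 0.5233681977002257
```

Call:
drive_tool:
  series:
    - [[0,0,0],0]
    - [[0,0,0],0]
    - [[0,0,0],0]
    - [[0,0,0],0]
  newtons: 5

```text
clock: 21.02
tool_pos: [0.5296, 0.192, 0.0432]
tool_rot: [3.141, -0.0, 1.641]
wrist_force: [-1.8, 4.7, 0.1]
finger_gap: 0.526
gripper_force: 5.0
```

Call:
drive_tool:
  series:
    - [[0,0,0],0]
    - [[0,0,0],0]
    - [[0,0,0],0]
    - [[0,0,0],0]
    - [[0,0,0],0]
    - [[0,0,0],0]
    - [[0,0,0],0]
    - [[0,0,0],0]
    - [[0,0,0],0]
    - [[0,0,0],0]
  grip: 1

```text
clock: 21.85
tool_pos: [0.5293, 0.1921, 0.0432]
tool_rot: [3.142, 0.0, 1.641]
wrist_force: [-0.8, 0.7, 0.2]
finger_gap: 0.997
gripper_force: 0.0
```

Call:
drive_tool:
  series:
    - [[0,0,-5],0]
    - [[0,0,-15],0]
    - [[0,0,-25],0]
    - [[0,0,-30],0]
    - [[0,0,-30],0]
    - [[0,0,-30],0]
    - [[-20,0,-20],0]
    - [[-30,0,0],0]
    - [[-30,0,0],0]
    - [[-30,0,0],0]
    - [[0,0,0],0]
    - [[0,0,0],0]

```text
clock: 22.85
tool_pos: [0.5372, 0.0802, 0.1985]
tool_rot: [3.141, 0.001, 1.637]
wrist_force: [-0.3, 0.8, -0.4]
finger_gap: 1.001
gripper_force: 0.0
```

```bash
python3 - <<'E'
from h import *
s=monitor.sense();print(s["clock"],s["tool_pos"],s["wrist_force"])
a=eyes.camera("wrist")[:,:,::-1].copy();np.savez("w6.npz",**eyes.calibration("wrist"))
b=eyes.camera("scene")[:,:,::-1].copy();cv2.imwrite("pics/w6.png",a);cv2.imwrite("pics/s6.png",b)
m=np.zeros((600,800,3),np.uint8)
A=cv2.resize(a[:200,150:350],(400,400),interpolation=cv2.INTER_CUBIC);m[:400,:400]=np.clip(A*1.5,0,255)
m[:450,400:]=np.clip(cv2.resize(b[160:250,300:380],(400,450),interpolation=cv2.INTER_CUBIC)*1.3,0,255)
cv2.imwrite("pics/m6.png",m)
E
```

```text
22.85 [0.5371849  0.08017751 0.19853931] [-0.26223807  0.80222453 -0.3712994 ]
```

View pics/m6.png

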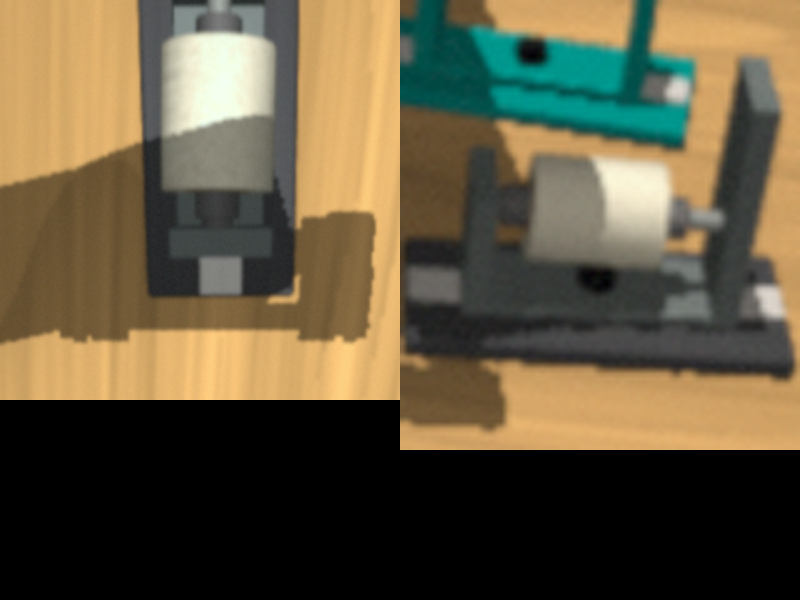

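The wrist and scene views show the roll sitting level between the cheeks. In the scene crop the roll's left end is at 530 and the low cheek face at 495, about 16 mm, as expected when the stub is fully home. The pin runs into the tall cheek at about 722. The gripper is clear, so I'll hand in.

```bash
python3 -c "
from station import job;print(job.job_done())"
```

```text
the job is handed in; nothing more can be done
None
```

The roll is loaded in the dispenser, with force and camera checks agreeing that the pin and stub are fully home in their cups; I let go, moved the gripper clear without disturbing anything else that I could see, and handed the job in at about 23 s of the 56 s allowed.

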